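# Hang the divider frame back on the drying stand's two pins

## Task

Pick up the divider frame that stands on the counter and put it back on the pine drying stand: bring both holes of its lower rail over the two upright pins, feeling for the pins with light pressure because the pin bar may be clamped anywhere along its slots, then lower the frame until the rail sits flat and fully home on the pin bar, and let go. Work gently, never forcing the frame onto the stand, and leave the mixer, bowls, bottle and whisk alone.

Things in the scene. Friction and masses are not known exactly. Their poses are not given: they have to be found in the camera images.
- guard_center (a point): Centre of the loose divider frame (about 0.3 kg, 94 mm tall, standing on the counter), 47 mm above its underside. Foot: pine rail 48 x 200 x 14 mm (x, y, z) with two vertical through holes 11.6 mm wide, sharp-edged, at y = +80 and -80 mm. Two 8 mm steel uprights at y = +50 and -50 mm carry a top bar. z is up, y along the rail. Same either way round.
- guard_bar (a point): Centre of the frame's pine top bar, where to grasp it: 16 x 130 x 24 mm (x, y, z), pinched across its 16 mm thickness (x). It lies straight above the frame's centre, 82 mm above the rail's underside; free on both sides. Same axes as the frame.
- stand: Fixed drying stand: pine board 130 x 260 x 18 mm (x, y, z) on the counter, a low steel strip (top 28 mm up) near each end; origin at the centre of its underside, y along its length. A steel pin bar with two upright pins lies across it along y. The fully seated frame has its underside 30 mm and its centre 77 mm above the counter.
- stand_slot (a point): Middle of the pin bar's travel, on the stand, 30 mm up, level with the bar's top; axes as the stand. The bar (24 x 220 x 12 mm) lies parallel to y but is clamped tight anywhere from -12 to +12 mm along x from here: this offset is NOT in the measured pose, see or feel it. Its pins stand at y = +80 and -80 mm: 10 mm across, tips 26 mm above the bar, last 1.5 mm tapering to an 8.6 mm flat.
- mixer: Black hand mixer lying on its flat side, 190 x 75 x 130 mm, bystander; origin at the centre of its underside.
- bowls: Nested pair of plastic bowls, 170 mm across, 92 mm high, bystander; origin at the centre of the underside.
- bottle: Empty glass flip-top bottle, 72 mm across, 237 mm high, bystander; origin at the centre of the underside.
- whisk: Steel whisk lying on the counter, 280 mm long, 45 mm high, bystander; origin under its middle, x along it.
Things that resemble listed ones, but are neither listed nor needed, are in the scene too. What is shaped like the part that bears guard_center but pink or red is not meant.

How it is judged:
By the outcome, as a careful person would: the job done as asked, in the order asked, and still so for the second after the job is handed in, with the robot touching nothing.
It also fails if it takes over 72 s, if anything falls off the work surface, if the arm or the gripper's body presses on something with over 40 N, if the wrist force passes 120 N, or if a joint passes its speed limit or range.

## Robot

A 6-joint arm with a two-finger parallel gripper is mounted at the origin on the work surface. World frame = base frame: x ahead of the robot, y to its left, z up, the work surface at z = 0. Lengths are in m, angles in rad, forces in N, time in s.
With the tool pointing down it reaches from about 0.325 to 0.85 m from the base axis. Payload 4.4 kg.
Tool frame: the origin (TCP) lies at the very end of the fingers, on their centre line; the grasp point (between the pads) lies manip.grip_point_offset behind it (manip.grip_point_offset is the distance from the TCP to the grasp point, in m); z points along the fingers, y is the line along which they close (so a half turn about z gives the same grasp; the last joint's range is limited). The gripper opens to 94 mm and grips with 3 to 60 N. Pads are 16 mm wide; open, the fingers measure 119 mm over their backs; the gripper's body (75 mm by 177 mm) begins 78 mm behind the grasp point.
Start: joints at [0.958, 0.207, 1.542, -0, 1.393, -0.15], TCP at [0.257, 0.515, 0.205] pointing down, gripper open.
Joint ranges: [-2.73, 2.73], [-0.86, 2.22], [0.23, 2.46], [-1.11, 4.25], [0.08, 2.63], [-2.82, 2.82]. Speed limits (rad/s): [2.79, 2.79, 3.14, 3.14, 3.14, 3.14].

## Interface

Orientations are given as a rotation vector (axis times angle).
In Python, from rig import manip, vision, order gives the robot as it stands. The module is installed in compiled form; this text tells all that it offers.
- The arm moves only by the tool carry_out, never from a script. Its argument "plan" is a list of rows, each a list of 3 entries, a list of its own where there are three numbers: the turn, a rotation vector about the world's x, y, z in degrees, then the shift along the world's x, y, z in cm, then the opening, from 0 (shut) to 1 (fully open). In form: [[[rx, ry, rz], [dx, dy, dz], fingers], ...]. A call has 1 to 10 rows; each row shifts and turns the commanded pose from where the row before left it; what a row does not reach is not made up. A row lasts 1/12 s, in which the tool goes at most 41.7 mm and 7.16 degrees, less where a joint would pass 70% of its speed; a pose out of reach is approached as far as the arm can. A call with a gripper value outside its range is refused whole. The fingers move at their own pace and stop on an object; the grip force is fixed at half the most. Time passes only in rows, so rows that do not move let the fingers close. It gives the time, the measured TCP pose, the force, the opening and the grip force at its end, in the units of the state.
- manip.observe(): the state, without advancing time (a new reading comes with each control period).
- vision.capture(name): name is "scene" or "top"; returns a dict with "frame" (420x560x3 uint8, red, green, blue), "fx", "fy", "cx", "cy" (pixels), "k1" (the pictures are not rectified: a ray, as slopes to the right and down, at radius r is drawn at 1 + k1 r^2 times it, then the intrinsics apply), "origin" and "attitude" of the camera in the world. Camera axes: x right, y up, looking along -z (the intrinsics and any distortion apply to the point x, -y, -z); pixel columns grow to the right and rows downward; lengths in m; the calibration is good to about 2 mm. A picture is of the moment at which its call begins. There is no depth.
- order.hand_in(): hands the job in; it is judged then, once.
The state is a dict: "time": time; "joints": joint angles; "dq": joint speeds; "joint_torque": joint torques, N m; "tool_pos": TCP position; "eef_rot": TCP orientation; "force": force on the tool from outside, world axes, zero at the start; "moment": the same for the moment, N m; "opening": opening from 0.0 (shut) to 1.0 (fully open); "gripper_force": force on a finger pad.
Only numpy, scipy, OpenCV 4.12 (cv2) and the standard library are available. Lean on these libraries where they do the work, as an engineer would, in place of code of your own. Each camera call takes 0.05 s, during which the arm holds its last target. There are 200 camera calls.

## Working session

There is one attempt and no reset: what is moved stays moved. The work goes in short steps, Python scripts to look and compute and a tool call to move; the robot and the scene stay as the last step left them, time stands still between calls to the robot, and variables do not carry over. Pictures are saved under pics/ and viewed, at most 10 in all, crops included, and the job is handed in when it is done.

Besides the shell and the picture viewer there is one more tool, called after "Request:" in YAML: its name, and indented under it one key for each argument. carry_out: Moves the arm, as the interface text tells. Its arguments: {"type":"object","properties":{"plan":{"type":"array"}},"required":["plan"]}

```bash
mkdir -p pics
cat > h.py <<'E'
import numpy as np, cv2
from rig import manip, vision, order
from scipy.spatial.transform import Rotation as R
def att(c):
    a=np.array(c["attitude"],float)
    if a.shape==(3,3): return a
    return R.from_rotvec(a).as_matrix() if a.size==3 else R.from_quat(a).as_matrix()
def K(c): return np.array([[c["fx"],0,c["cx"]],[0,c["fy"],c["cy"]],[0,0,1.]])
def ray(c,uv):
    d=cv2.undistortPoints(np.array(uv,float).reshape(-1,1,2),K(c),np.array([c["k1"],0,0,0,0]),None,None).reshape(-1,2)
    v=np.c_[d[:,0],-d[:,1],-np.ones(len(d))]@att(c).T
    return v
def onz(c,uv,z):
    o=np.array(c["origin"]); v=ray(c,uv); return o+v*((z-o[2])/v[:,2])[:,None]
def proj(c,p):
    q=(np.atleast_2d(p)-np.array(c["origin"]))@att(c); q=q*[1,-1,-1]
    return cv2.projectPoints(q.reshape(-1,1,3),np.zeros(3),np.zeros(3),K(c),np.array([c["k1"],0,0,0,0.]))[0].reshape(-1,2)
def save(c,name,box=None,s=1):
    f=c["frame"][...,::-1]
    if box: f=f[box[1]:box[3],box[0]:box[2]]
    cv2.imwrite("pics/"+name,cv2.resize(f,None,fx=s,fy=s,interpolation=cv2.INTER_CUBIC))
E
python3 - <<'E'
from h import *
import pickle
for n in("scene","top"):
    c=vision.capture(n); save(c,n+"0.png",s=1.4); pickle.dump(c,open(n+"0.pkl","wb"))
    print({k:v for k,v in c.items() if k!="frame"})
print(manip.observe(), manip.grip_point_offset)
E
```

```text
{'fx': 400.0165453474628, 'fy': 400.0165453474628, 'cx': 282.3493542422987, 'cy': 207.49050950170363, 'k1': -0.08160399892163656, 'origin': array([ 1.11685857, -0.55469774,  0.81915769]), 'attitude': array([0.75122968, 0.33161796, 0.72856387])}
{'fx': 540.1378522766036, 'fy': 540.1378522766036, 'cx': 278.3629737265715, 'cy': 213.71437608205932, 'k1': -0.20022010286877268, 'origin': array([ 0.37706984, -0.04163985,  1.58155333]), 'attitude': array([ 0.09942455, -0.09842186, -1.57716078])}
{'time': 0.1, 'joints': array([ 9.57535186e-01,  2.07335560e-01,  1.54278301e+00,  5.32576681e-06,
        1.39349601e+00, -1.50513024e-01]), 'dq': array([ 0.00027285, -0.00077201, -0.00344481,  0.00075592, -0.00130721,
        0.00149884]), 'joint_torque': array([ 2.17502829e-04, -3.71867359e+01, -2.82292432e+01,  6.99091586e-02,
        3.12017009e-02, -7.29894055e-05]), 'tool_pos': array([0.25628316, 0.51392642, 0.2044198 ]), 'eef_rot': array([-7.20242112e-01, -3.05713634e+00,  2.94345325e-03]), 'force': array([ 0.38258145,  0.05378925, -0.56751646]), 'moment': array([ 0.04799808, -0.0177359 , -0.00977308]), 'gripper_force': 0.0, 'opening': 1.0015253146917114} 0.0188
```

View pics/scene0.png

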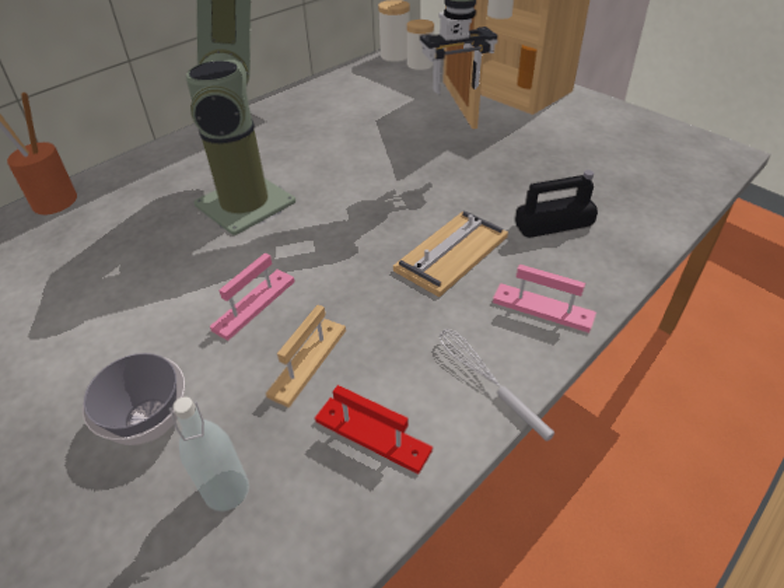

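View pics/top0.png

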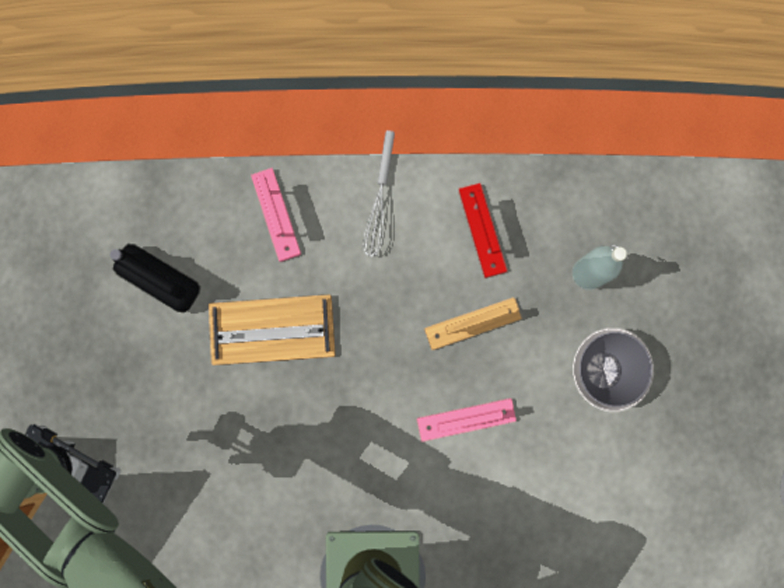

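The scene and top views show one pine frame, at scene ≈(306,356)/1.4 and top ≈(473,323)/1.4. Similar frames are pink at top (277,214) and (467,418), and red at top (483,230). Only the pine one fits. The stand is at top (272,330). I'll confirm this in one enlarged crop.

Run:
```python
from h import *
import pickle
t=pickle.load(open("top0.pkl","rb"));f=t["frame"][...,::-1]
a=cv2.resize(f[195:270,140:250],None,fx=5,fy=5,interpolation=cv2.INTER_CUBIC)
b=cv2.resize(f[200:260,290:390],None,fx=5,fy=5,interpolation=cv2.INTER_CUBIC)
im=np.zeros((375+0,0,3),np.uint8)
b=cv2.copyMakeBorder(b,0,75,0,0,0)
s=pickle.load(open("scene0.pkl","rb"))["frame"][...,::-1]
a=a[:, :]; 
im=np.vstack([cv2.resize(np.hstack([a,b]),(800,286)),cv2.resize(np.hstack([s[140:220,270:376],s[212:292,180:286]]),(800,302),interpolation=cv2.INTER_CUBIC)])
cv2.imwrite("pics/crop1.png",im)
for n,c,boxes in(("top",t,{"frame":(295,205,385,255),"stand":(140,200,250,270)}),):
  hsv=cv2.cvtColor(f,cv2.COLOR_BGR2HSV)
  m=cv2.inRange(hsv,(8,80,90),(28,255,255))
  for k,(x0,y0,x1,y1) in boxes.items():
    mm=np.zeros_like(m);mm[y0:y1,x0:x1]=m[y0:y1,x0:x1]
    cs=max(cv2.findContours(mm,0,2)[0],key=cv2.contourArea)
    bx=cv2.boxPoints(cv2.minAreaRect(cs)); w=onz(c,bx,0.014 if k=="frame" else .018)
    print(k,bx.round(1).tolist(),w.round(4).tolist(),w.mean(0).round(4),[np.linalg.norm(w[i]-w[i-1]).round(4) for i in range(4)])
```

```text
frame [[302.5, 233.89999389648438], [367.20001220703125, 211.6999969482422], [372.70001220703125, 227.6999969482422], [308.0, 250.0]] [[0.5155, -0.1113, 0.014], [0.5792, -0.3029, 0.014], [0.5315, -0.3179, 0.014], [0.4685, -0.1267, 0.014]] [ 0.5237 -0.2147  0.014 ] [np.float64(0.0495), np.float64(0.2019), np.float64(0.05), np.float64(0.2013)]
stand [[147.6999969482422, 216.1999969482422], [236.10000610351562, 209.89999389648438], [239.1999969482422, 254.39999389648438], [150.89999389648438, 260.70001220703125]] [[0.5709, 0.3442, 0.018], [0.5873, 0.0821, 0.018], [0.457, 0.0728, 0.018], [0.4395, 0.3324, 0.018]] [0.5137 0.2079 0.018 ] [np.float64(0.1319), np.float64(0.2626), np.float64(0.1306), np.float64(0.2602)]
```

View pics/crop1.png

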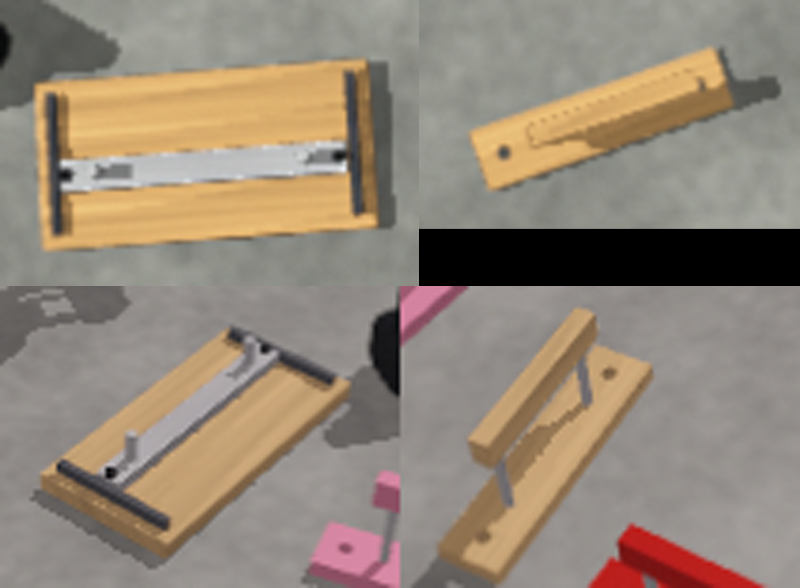

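Confirmed: the pine frame and the stand are as described. Next I measure the pin bar and work out the moves.

Run:
```python
from h import *
import pickle
t=pickle.load(open("top0.pkl","rb"));f=t["frame"][...,::-1]
hsv=cv2.cvtColor(f,cv2.COLOR_BGR2HSV)
m=cv2.inRange(hsv,(0,0,120),(180,45,255)); mm=np.zeros_like(m); mm[225:250,156:232]=m[225:250,156:232]
mm=cv2.morphologyEx(mm,3,np.ones((7,7)))
cs=max(cv2.findContours(mm,0,2)[0],key=cv2.contourArea)
bx=cv2.boxPoints(cv2.minAreaRect(cs));w=onz(t,bx,.03)
print(bx.round(1).tolist(),w.round(4).tolist(),w.mean(0),[np.linalg.norm(w[i]-w[i-1]).round(4) for i in range(4)])
yaw=np.arctan2(.0173,.2607);e=np.array([np.cos(yaw),np.sin(yaw)])
print("yaw",np.degrees(yaw),"offs x",(w.mean(0)[:2]-[.5137,.2079])@e)
# scene: bar at z=.03 and pins
s=pickle.load(open("scene0.pkl","rb"));
for o in(-.012,0,.012):
  for y in(.08,-.08):
    p=np.array([.5137,.2079])+o*e+y*np.array([-e[1],e[0]])
    print(o,y,proj(s,[[*p,.03],[*p,.056]]).round(1).tolist(),proj(t,[[*p,.03],[*p,.056]]).round(1).tolist())
st=manip.observe();r=R.from_rotvec(st["eef_rot"]).as_matrix();print(r.round(3),np.degrees(np.arctan2(r[1,1],r[0,1])))
```

```text
[[155.5, 236.5], [230.0, 231.5], [230.5, 239.6999969482422], [156.10000610351562, 244.6999969482422]] [[0.5095, 0.3169, 0.03], [0.5229, 0.0988, 0.03], [0.499, 0.0971, 0.03], [0.4855, 0.3149, 0.03]] [0.5042232  0.20693345 0.03      ] [np.float64(0.0241), np.float64(0.2186), np.float64(0.0239), np.float64(0.2182)]
yaw 3.796570141262063 offs x -0.009519998682875943
-0.012 0.08 [[334.4, 159.5], [334.9, 153.0]] [[165.5, 241.0], [163.7, 240.3]]
-0.012 -0.08 [[303.4, 184.5], [303.5, 177.8]] [[220.1, 237.0], [219.1, 236.2]]
0 0.08 [[337.4, 161.0], [338.0, 154.4]] [[165.3, 236.8], [163.4, 236.1]]
0 -0.08 [[306.5, 186.1], [306.7, 179.5]] [[219.9, 232.9], [218.9, 232.0]]
0.012 0.08 [[340.5, 162.4], [341.1, 155.9]] [[165.1, 232.7], [163.2, 231.9]]
0.012 -0.08 [[309.7, 187.8], [309.9, 181.2]] [[219.6, 228.7], [218.6, 227.9]]
[[-0.895  0.446 -0.001]
 [ 0.446  0.895 -0.002]
 [ 0.    -0.002 -1.   ]] 63.48644946471596
```

Request:
carry_out:
  plan:
    - [[0, 0, -1], [0.6, -1.6, 0], 1]
    - [[0, 0, -2], [1.2, -3.3, 0], 1]
    - [[0, 0, -2.5], [1.3, -3.6, 0], 1]
    - [[0, 0, -2.5], [1.3, -3.6, 0], 1]
    - [[0, 0, -2.5], [1.3, -3.6, 0], 1]
    - [[0, 0, -2.5], [1.3, -3.6, 0], 1]
    - [[0, 0, -2.5], [1.3, -3.6, 0], 1]
    - [[0, 0, -2.5], [1.3, -3.6, 0], 1]
    - [[0, 0, -2.5], [1.3, -3.6, 0], 1]
    - [[0, 0, -2.5], [1.3, -3.6, 0], 1]

```text
time: 0.93
tool_pos: [0.3785, 0.1757, 0.2052]
eef_rot: [-1.318, -2.852, 0.0]
force: [0.7, 0.3, 0.4]
opening: 0.999
gripper_force: 0.0
```

Request:
carry_out:
  plan:
    - [[0, 0, -2.5], [1.3, -3.6, 0], 1]
    - [[0, 0, -2.5], [1.3, -3.6, 0], 1]
    - [[0, 0, -2.5], [1.3, -3.6, 0], 1]
    - [[0, 0, -2.5], [1.3, -3.6, 0], 1]
    - [[0, 0, -2.5], [1.3, -3.6, 0], 1]
    - [[0, 0, -2.5], [1.3, -3.6, 0], 1]
    - [[0, 0, -2.5], [1.3, -3.6, 0], 1]
    - [[0, 0, -2.5], [1.3, -3.6, 0], 1]
    - [[0, 0, -1.2], [0.7, -1.8, 0], 1]
    - [[0, 0, 0], [0, 0, 0], 1]

```text
time: 1.77
tool_pos: [0.4905, -0.1324, 0.205]
eef_rot: [1.824, 2.557, -0.002]
force: [0.2, 0.7, -1.6]
opening: 0.999
gripper_force: 0.0
```

Request:
carry_out:
  plan:
    - [[0, 0, -0.7], [1.1, -2.7, 0], 1]
    - [[0, 0, 0], [1.1, -2.7, 0], 1]
    - [[0, 0, 0], [0.8, -1.9, 0], 1]
    - [[0, 0, 0], [0.3, -0.9, 0], 1]
    - [[0, 0, 0], [0, 0, -2], 1]
    - [[0, 0, 0], [0, 0, -2], 1]
    - [[0, 0, 0], [0, 0, -2], 1]
    - [[0, 0, 0], [0, 0, -1], 1]
    - [[0, 0, 0], [0, 0, 0], 1]
    - [[0, 0, 0], [0, 0, 0], 1]

```text
time: 2.6
tool_pos: [0.5223, -0.2095, 0.1352]
eef_rot: [-1.832, -2.551, -0.0]
force: [-0.4, -0.9, 0.8]
opening: 1.0
gripper_force: 0.0
```

Run:
```python
from h import *
st=manip.observe(); r=R.from_rotvec(st["eef_rot"]).as_matrix();print(st["tool_pos"],np.degrees(np.arctan2(r[1,1],r[0,1])),st["force"])
s=vision.capture("scene");t=vision.capture("top")
# bar top-face estimate: project bar corners from rail estimate
y=np.radians(18.3);ex=np.array([np.cos(y),np.sin(y)]);ey=np.array([-ex[1],ex[0]]);c0=np.array([.5237,-.2147])
for c,n in((s,"s"),(t,"t")):
    c["frame"]=c["frame"].copy()
    for z,a,b in((.094,.008,.065),(.014,.024,.1)):
        P=[[*(c0+i*a*ex+j*b*ey),z] for i,j in((1,1),(1,-1),(-1,-1),(-1,1))]
        q=proj(c,P);print(n,z,q.round(1).tolist())
        im=np.ascontiguousarray(c["frame"]);cv2.polylines(im,[(q*16).round().astype(int)],True,(0,0,255),1,cv2.LINE_AA,4);c["frame"]=im
a=cv2.resize(s["frame"][170:300,140:300],(640,520)[:2],interpolation=cv2.INTER_CUBIC)[...,::-1]
cv2.imwrite("pics/grasp.png",a)
```

```text
[ 0.5223001  -0.20946546  0.13519626] 18.63335697595194 [-0.42459022 -0.88626412  0.81818742]
s 0.094 [[231.2, 218.0], [202.2, 253.7], [196.7, 251.5], [225.9, 216.1]]
s 0.014 [[246.1, 232.0], [204.9, 287.0], [188.8, 279.9], [231.2, 226.5]]
t 0.094 [[317.9, 232.9], [361.8, 217.8], [363.7, 223.2], [319.8, 238.3]]
t 0.014 [[302.8, 234.0], [366.9, 212.1], [372.5, 227.5], [308.2, 249.6]]
```

View pics/grasp.png

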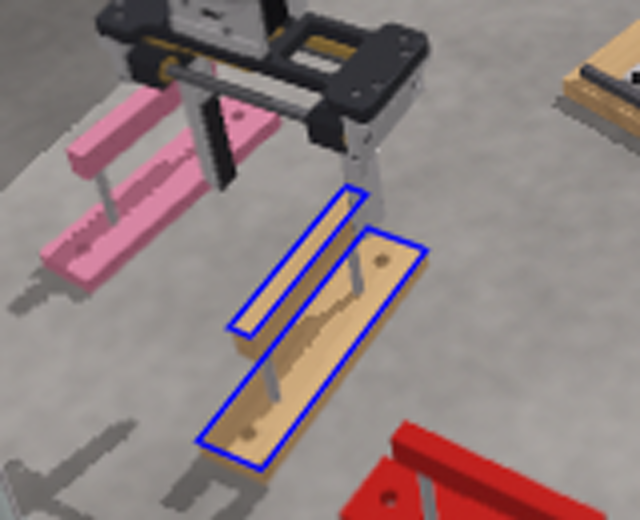

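The overlay fits the pine frame's top bar (crop ≈(297,262)) and its rail, and the fingers straddle it. I'll correct, descend and grip.

Request:
carry_out:
  plan:
    - [[0, 0, -0.3], [0.1, -0.5, 0], 1]
    - [[0, 0, 0], [0, 0, -1.5], 1]
    - [[0, 0, 0], [0, 0, -2], 1]
    - [[0, 0, 0], [0, 0, -2], 1]
    - [[0, 0, 0], [0, 0, -1.2], 1]
    - [[0, 0, 0], [0, 0, -0.5], 1]
    - [[0, 0, 0], [0, 0, 0], 1]
    - [[0, 0, 0], [0, 0, 0], 1]
    - [[0, 0, 0], [0, 0, 0], 1]

```text
time: 3.45
tool_pos: [0.5249, -0.2162, 0.0649]
eef_rot: [1.839, 2.544, 0.0]
force: [0.5, 0.6, -1.0]
opening: 1.001
gripper_force: 0.0
```

Request:
carry_out:
  plan:
    - [[0, 0, 0], [-0.1, 0.1, -0.1], 1]
    - [[0, 0, 0], [0, 0, 0], 0]
    - [[0, 0, 0], [0, 0, 0], 0]
    - [[0, 0, 0], [0, 0, 0], 0]
    - [[0, 0, 0], [0, 0, 0], 0]
    - [[0, 0, 0], [0, 0, 0], 0]
    - [[0, 0, 0], [0, 0, 0], 0]
    - [[0, 0, 0], [0, 0, 0], 0]
    - [[0, 0, 0], [0, 0, 0], 0]
    - [[0, 0, 0], [0, 0, 0], 0]

```text
time: 4.28
tool_pos: [0.5227, -0.2145, 0.0624]
eef_rot: [-1.84, -2.546, -0.0]
force: [-0.2, 0.9, 0.2]
opening: 0.4
gripper_force: 0.0
```

Request:
carry_out:
  plan:
    - [[0, 0, 0], [0, 0, 0], 0]
    - [[0, 0, 0], [0, 0, 0], 0]
    - [[0, 0, 0], [0, 0, 0], 0]
    - [[0, 0, 0], [0, 0, 0], 0]
    - [[0, 0, 0], [0, 0, 0], 0]
    - [[0, 0, 0], [0, 0, 0], 0]
    - [[0, 0, 0], [0, 0, 0], 0]

```text
time: 4.87
tool_pos: [0.5226, -0.2144, 0.0622]
eef_rot: [-1.84, -2.546, 0.0]
force: [-0.7, 1.0, -1.6]
opening: 0.169
gripper_force: 30.0
```

Request:
carry_out:
  plan:
    - [[0, 0, 0], [0, 0, 0.5], 0]
    - [[0, 0, 0], [0, 0, 1], 0]
    - [[0, 0, 0], [0, 0, 1.5], 0]
    - [[0, 0, 0], [0, 0, 2], 0]
    - [[0, 0, -0.5], [0, 1, 2], 0]
    - [[0, 0, -1], [-0.1, 2, 2], 0]
    - [[0, 0, -1], [-0.1, 2.5, 1], 0]
    - [[0, 0, -1], [-0.1, 2.5, 0], 0]
    - [[0, 0, -1], [-0.1, 2.5, 0], 0]
    - [[0, 0, -1], [-0.1, 2.5, 0], 0]

```text
time: 5.7
tool_pos: [0.5177, -0.0835, 0.1637]
eef_rot: [1.961, 2.453, 0.001]
force: [0.6, 0.1, -2.9]
opening: 0.168
gripper_force: 30.0
```

Request:
carry_out:
  plan:
    - [[0, 0, -1], [-0.1, 2.5, 0], 0]
    - [[0, 0, -1], [-0.1, 2.5, 0], 0]
    - [[0, 0, -1], [-0.1, 2.5, 0], 0]
    - [[0, 0, -1], [-0.1, 2.5, 0], 0]
    - [[0, 0, -1], [-0.1, 2.5, 0], 0]
    - [[0, 0, -1], [-0.1, 2.5, 0], 0]
    - [[0, 0, -1], [-0.1, 2.5, 0], 0]
    - [[0, 0, -1], [-0.1, 2.5, 0], 0]
    - [[0, 0, -0.5], [-0.1, 2, 0], 0]
    - [[0, 0, 0], [-0.1, 1, 0], 0]

```text
time: 6.53
tool_pos: [0.5074, 0.1477, 0.1632]
eef_rot: [-2.134, -2.305, -0.002]
force: [-0.0, -0.1, -2.2]
opening: 0.168
gripper_force: 30.0
```

Request:
carry_out:
  plan:
    - [[0, 0, 0], [0, 2, 0], 0]
    - [[0, 0, 0], [0, 2, 0], 0]
    - [[0, 0, 0], [0, 1, 0], 0]
    - [[0, 0, 0], [0, 0, 0], 0]
    - [[0, 0, 0], [0, 0, 0], 0]
    - [[0, 0, 0], [0, 0, 0], 0]

```text
time: 7.03
tool_pos: [0.5077, 0.1944, 0.1625]
eef_rot: [2.137, 2.302, -0.001]
force: [-0.1, -0.2, -2.7]
opening: 0.165
gripper_force: 30.0
```

```bash
cat > st.py <<'E'
from h import *
st=manip.observe(); r=R.from_rotvec(st["eef_rot"]).as_matrix();y=np.degrees(np.arctan2(r[1,1],r[0,1]))
p=st["tool_pos"]; T=np.array([.5042,.2069])
print("t",st["time"],p.round(4),"yaw",y.round(2),"tilt",r[:,2].round(4),"F",st["force"].round(1),"M",st["moment"].round(2),"to go cm",((T-p[:2])*100).round(2),"grip",st["gripper_force"],st["opening"])
E
python3 st.py
```

```text
t 7.0333 [0.5077 0.1944 0.1625] yaw 4.25 tilt [-2.e-04 -1.e-03 -1.e+00] F [-0.1 -0.2 -2.7] M [-0.06  0.1  -0.02] to go cm [-0.35  1.25] grip 29.99852478504181 0.165123343339948
```

Request:
carry_out:
  plan:
    - [[0, 0, -0.3], [-0.2, 0.6, 0], 0]
    - [[0, 0, -0.3], [-0.15, 0.65, 0], 0]
    - [[0, 0, 0], [0, 0, -1], 0]
    - [[0, 0, 0], [0, 0, -1.2], 0]
    - [[0, 0, 0], [0, 0, -0.8], 0]
    - [[0, 0, 0], [0, 0, -0.3], 0]
    - [[0, 0, 0], [0, 0, 0], 0]
    - [[0, 0, 0], [0, 0, 0], 0]

```text
time: 7.7
tool_pos: [0.5039, 0.2078, 0.1288]
eef_rot: [-2.149, -2.291, 0.002]
force: [0.2, 0.1, -2.5]
opening: 0.169
gripper_force: 30.0
```

```bash
python3 st.py
cat > look.py <<'E'
from h import *
import sys,pickle
st=manip.observe();p=st["tool_pos"];r=R.from_rotvec(st["eef_rot"]).as_matrix()
zb=p[2]-.0622
s=vision.capture("scene");t=vision.capture("top")
pickle.dump((s,t),open("lk.pkl","wb"))
ex=r[:2,1];ey=np.array([-ex[1],ex[0]])
P=[[*(p[:2]+i*.024*ex+j*.1*ey),zb+.014] for i,j in((1,1),(1,-1),(-1,-1),(-1,1))]
for c,b,n in((s,(275,120,375,220),"s"),(t,(145,195,245,270),"t")):
    q=proj(c,P);print(n,q.round(1).tolist())
    im=cv2.resize(c["frame"][b[1]:b[3],b[0]:b[2]],None,fx=4,fy=4,interpolation=cv2.INTER_CUBIC)[...,::-1].copy()
    qq=(q-b[:2]+.5)*4-.5
    cv2.polylines(im,[(qq*16).round().astype(int)],True,(255,0,0),1,cv2.LINE_AA,4)
    if n=="t": im=cv2.copyMakeBorder(im,0,100,0,0,0)
    globals()[n+"i"]=im
cv2.imwrite("pics/"+sys.argv[1],np.hstack([si,ti]))
E
python3 look.py pre.png
```

```text
t 7.7 [0.5039 0.2078 0.1288] yaw 3.68 tilt [-1.2e-03 -3.0e-04 -1.0e+00] F [ 0.2  0.1 -2.5] M [-0.07  0.06  0.01] to go cm [ 0.03 -0.09] grip 29.998620450496674 0.16862695452892226
s [[346.1, 146.9], [306.5, 178.3], [293.6, 171.6], [333.7, 141.3]]
t [[154.2, 230.8], [224.5, 225.8], [225.6, 242.8], [155.0, 247.7]]
```

View pics/pre.png

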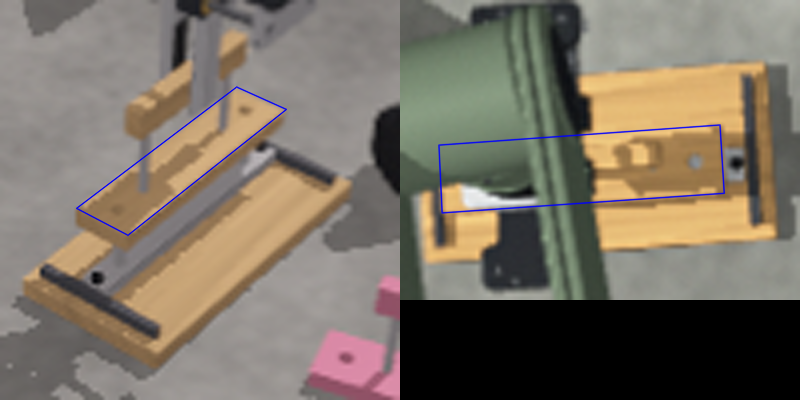

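The overlay matches the rail and its right-hand hole shows the bright pin tip beneath it (right crop (695,161)). I'll lower towards pin contact.

Request:
carry_out:
  plan:
    - [[0, 0, 0], [0, -0.1, -0.4], 0]
    - [[0, 0, 0], [0, 0, -0.3], 0]
    - [[0, 0, 0], [0, 0, -0.2], 0]
    - [[0, 0, 0], [0, 0, -0.1], 0]
    - [[0, 0, 0], [0, 0, -0.1], 0]
    - [[0, 0, 0], [0, 0, 0], 0]
    - [[0, 0, 0], [0, 0, 0], 0]

```text
time: 8.38
tool_pos: [0.5042, 0.207, 0.1184]
eef_rot: [2.149, 2.292, 0.0]
force: [0.1, 0.6, -3.1]
opening: 0.165
gripper_force: 30.0
```

```bash
python3 st.py
```

```text
t 8.3833 [0.5042 0.207  0.1184] yaw 3.68 tilt [ 0.  0. -1.] F [ 0.1  0.6 -3.1] M [-0.07  0.08 -0.  ] to go cm [-0.   -0.01] grip 29.998687505722046 0.16534870070115623
```

Request:
carry_out:
  plan:
    - [[0, 0, 0], [0, 0, -0.1], 0]
    - [[0, 0, 0], [0, 0, -0.1], 0]
    - [[0, 0, 0], [0, 0, 0], 0]
    - [[0, 0, 0], [0, 0, 0], 0]

```text
time: 8.72
tool_pos: [0.5045, 0.2072, 0.1165]
eef_rot: [2.149, 2.292, 0.001]
force: [0.7, 0.8, -2.8]
opening: 0.168
gripper_force: 30.0
```

```bash
python3 st.py
```

```text
t 8.7167 [0.5045 0.2072 0.1165] yaw 3.68 tilt [ 6.e-04  4.e-04 -1.e+00] F [ 0.7  0.8 -2.8] M [ 0.13 -0.14  0.03] to go cm [-0.03 -0.03] grip 29.998482763767242 0.1677289507115324
```

Request:
carry_out:
  plan:
    - [[0, 0, 0], [0, 0, -0.1], 0]
    - [[0, 0, 0], [0, 0, -0.1], 0]
    - [[0, 0, 0], [0, 0, 0], 0]
    - [[0, 0, 0], [0, 0, 0], 0]

```text
time: 9.05
tool_pos: [0.5045, 0.2072, 0.1145]
eef_rot: [2.149, 2.292, 0.001]
force: [0.8, 1.4, -2.3]
opening: 0.171
gripper_force: 30.0
```

```bash
python3 st.py
```

```text
t 9.05 [0.5045 0.2072 0.1145] yaw 3.68 tilt [ 6.e-04  4.e-04 -1.e+00] F [ 0.8  1.4 -2.3] M [ 0.25 -0.23 -0.01] to go cm [-0.03 -0.03] grip 29.998513162136078 0.17056607905561497
```

Request:
carry_out:
  plan:
    - [[0, 0, 0], [0.02, 0.04, -0.1], 0]
    - [[0, 0, 0], [0, 0, -0.1], 0]
    - [[0, 0, 0], [0, 0, -0.1], 0]
    - [[0, 0, 0], [0, 0, -0.1], 0]
    - [[0, 0, 0], [0, 0, 0], 0]
    - [[0, 0, 0], [0, 0, 0], 0]

```text
time: 9.55
tool_pos: [0.5044, 0.2074, 0.1102]
eef_rot: [2.149, 2.292, -0.0]
force: [1.1, 0.7, -3.9]
opening: 0.167
gripper_force: 30.0
```

```bash
python3 st.py; python3 look.py in1.png
```

```text
t 9.55 [0.5044 0.2074 0.1102] yaw 3.68 tilt [-0. -0. -1.] F [ 1.1  0.7 -3.9] M [ 0.11 -0.25  0.01] to go cm [-0.02 -0.05] grip 29.998374581336975 0.16703823475657703
s [[345.7, 151.8], [306.4, 183.4], [293.7, 176.6], [333.3, 146.1]]
t [[155.9, 231.2], [225.3, 226.2], [226.4, 243.1], [156.7, 248.0]]
```

View pics/in1.png

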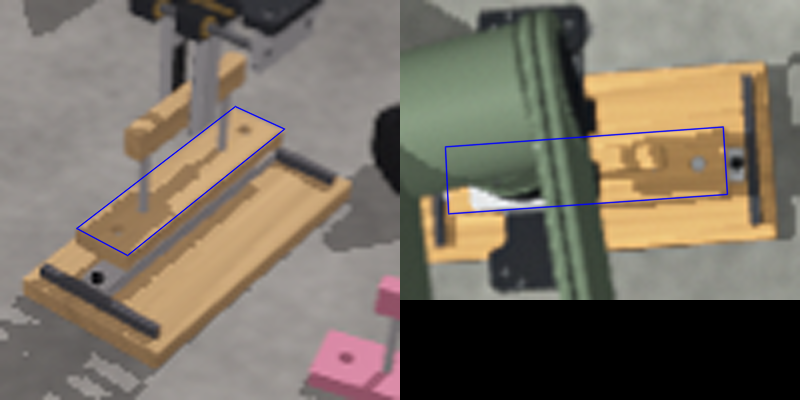

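The rail is on both pins (pin tip visible in the hole at right crop (698,163)) and still level with the overlay. Lowering on.

Request:
carry_out:
  plan:
    - [[0, 0, 0], [0.02, 0.01, -0.1], 0]
    - [[0, 0, 0], [0, 0, -0.15], 0]
    - [[0, 0, 0], [0, 0, -0.15], 0]
    - [[0, 0, 0], [0, 0, -0.15], 0]
    - [[0, 0, 0], [0, 0, -0.15], 0]
    - [[0, 0, 0], [0, 0, 0], 0]
    - [[0, 0, 0], [0, 0, 0], 0]

```text
time: 10.23
tool_pos: [0.5045, 0.2075, 0.1032]
eef_rot: [-2.149, -2.292, 0.0]
force: [0.9, 0.8, -2.8]
opening: 0.17
gripper_force: 30.0
```

```bash
python3 st.py
```

```text
t 10.2333 [0.5045 0.2075 0.1032] yaw 3.68 tilt [-4.e-04 -0.e+00 -1.e+00] F [ 0.9  0.8 -2.8] M [ 0.1  -0.11  0.05] to go cm [-0.03 -0.06] grip 29.99848634004593 0.16983998854556714
```

Request:
carry_out:
  plan:
    - [[0, 0, 0], [0.02, 0.02, -0.15], 0]
    - [[0, 0, 0], [0, 0, -0.15], 0]
    - [[0, 0, 0], [0, 0, -0.15], 0]
    - [[0, 0, 0], [0, 0, -0.15], 0]
    - [[0, 0, 0], [0, 0, -0.15], 0]
    - [[0, 0, 0], [0, 0, -0.1], 0]
    - [[0, 0, 0], [0, 0, 0], 0]
    - [[0, 0, 0], [0, 0, 0], 0]

```text
time: 10.9
tool_pos: [0.5047, 0.2077, 0.0948]
eef_rot: [-2.149, -2.292, 0.0]
force: [0.1, 0.3, -1.8]
opening: 0.168
gripper_force: 30.0
```

```bash
python3 st.py
```

```text
t 10.9 [0.5047 0.2077 0.0948] yaw 3.69 tilt [-3.e-04 -1.e-04 -1.e+00] F [ 0.1  0.3 -1.8] M [-0.1   0.01 -0.04] to go cm [-0.05 -0.08] grip 29.99856859445572 0.16801754865788987
```

Request:
carry_out:
  plan:
    - [[0, 0, 0], [0, 0, -0.1], 0]
    - [[0, 0, 0], [0, 0, -0.1], 0]
    - [[0, 0, 0], [0, 0, -0.05], 0]
    - [[0, 0, 0], [0, 0, 0], 0]
    - [[0, 0, 0], [0, 0, 0], 0]

```text
time: 11.32
tool_pos: [0.5048, 0.2077, 0.0924]
eef_rot: [-2.149, -2.292, 0.0]
force: [-0.4, 0.1, -2.5]
opening: 0.167
gripper_force: 30.0
```

```bash
python3 st.py
```

```text
t 11.3167 [0.5048 0.2077 0.0924] yaw 3.68 tilt [-1.e-04 -0.e+00 -1.e+00] F [-0.4  0.1 -2.5] M [-0.06  0.06  0.02] to go cm [-0.06 -0.08] grip 29.99850422143936 0.16698739708209437
```

Still carrying the frame's weight, so I'll go on in half-millimetre steps until it's felt.

Request:
carry_out:
  plan:
    - [[0, 0, 0], [0, 0, -0.05], 0]
    - [[0, 0, 0], [0, 0, 0], 0]
    - [[0, 0, 0], [0, 0, -0.03], 0]
    - [[0, 0, 0], [0, 0, 0], 0]
    - [[0, 0, 0], [0, 0, 0], 0]

```text
time: 11.73
tool_pos: [0.505, 0.2078, 0.0922]
eef_rot: [2.149, 2.292, 0.001]
force: [-1.2, -0.9, 0.1]
opening: 0.168
gripper_force: 30.0
```

```bash
python3 st.py
```

```text
t 11.7333 [0.505  0.2078 0.0922] yaw 3.68 tilt [ 5.e-04  1.e-04 -1.e+00] F [-1.2 -0.9  0.1] M [-0.17  0.32  0.03] to go cm [-0.08 -0.09] grip 29.999889135360718 0.1681373563164806
```

Request:
carry_out:
  plan:
    - [[0, 0, 0], [-0.02, -0.02, -0.05], 0]
    - [[0, 0, 0], [0, 0, 0], 0]
    - [[0, 0, 0], [0, 0, 0], 0]

```text
time: 11.98
tool_pos: [0.5051, 0.2078, 0.0921]
eef_rot: [2.149, 2.291, 0.002]
force: [-2.1, 0.6, 5.2]
opening: 0.167
gripper_force: 30.0
```

```bash
python3 st.py
```

```text
t 11.9833 [0.5051 0.2078 0.0921] yaw 3.69 tilt [ 1.e-03  5.e-04 -1.e+00] F [-2.1  0.6  5.2] M [-0.17  0.61 -0.04] to go cm [-0.09 -0.09] grip 30.000423789024353 0.16675481340550913
```

Seated at the expected height with light pressure. Release.

Request:
carry_out:
  plan:
    - [[0, 0, 0], [0, 0, 0.05], 0.3]
    - [[0, 0, 0], [0, 0, 0], 0.4]
    - [[0, 0, 0], [0, 0, 0], 0.6]
    - [[0, 0, 0], [0, 0, 0], 0.6]
    - [[0, 0, 0], [0, 0, 0], 0.6]
    - [[0, 0, 0], [0, 0, 0], 0.6]
    - [[0, 0, 0], [0, 0, 0], 0.6]
    - [[0, 0, 0], [0, 0, 0], 0.6]
    - [[0, 0, 0], [0, 0, 0], 0.6]

```text
time: 12.73
tool_pos: [0.5046, 0.2075, 0.0916]
eef_rot: [-2.149, -2.292, 0.0]
force: [0.1, 0.7, -0.4]
opening: 0.6
gripper_force: 0.0
```

Request:
carry_out:
  plan:
    - [[0, 0, 0], [0, 0, 0.3], 0.6]
    - [[0, 0, 0], [0, 0, 0.7], 0.6]
    - [[0, 0, 0], [0, 0, 1.5], 0.6]
    - [[0, 0, 0], [0, 0, 2], 0.6]
    - [[0, 0, 0], [0, 0, 2], 0.6]
    - [[0, 0, 0], [0, 0, 2], 0.6]
    - [[0, 0, 0], [0, 0, 2], 0.6]
    - [[0, 0, 0], [0, 0, 1], 0.6]
    - [[0, 0, 0], [0, 0, 0], 0.6]
    - [[0, 0, 0], [0, 0, 0], 0.6]

```text
time: 13.57
tool_pos: [0.5049, 0.2076, 0.2071]
eef_rot: [2.148, 2.291, 0.002]
force: [-0.6, 0.8, -0.8]
opening: 0.601
gripper_force: 0.0
```

Request:
carry_out:
  plan:
    - [[0, 0, 0], [-1, 0, 0], 0.6]
    - [[0, 0, 0], [-2, 0, 0], 0.6]
    - [[0, 0, 0], [-2.5, 0, 0], 0.6]
    - [[0, 0, 0], [-2.5, 0, 0], 0.6]
    - [[0, 0, 0], [-2, 0, 0], 0.6]
    - [[0, 0, 0], [-1, 0, 0], 0.6]
    - [[0, 0, 0], [0, 0, 0], 0.6]

```text
time: 14.15
tool_pos: [0.3917, 0.2073, 0.2052]
eef_rot: [-2.146, -2.292, 0.004]
force: [0.1, 0.2, 0.5]
opening: 0.599
gripper_force: 0.0
```

```bash
python3 st.py; sed -e 's/^zb=.*/zb=.03; p=np.array([.5050,.2078,0]); y=np.radians(3.68); r=np.array([[0,np.cos(y)],[0,np.sin(y)]])/' look.py > look2.py; python3 look2.py fin.png
python3 - <<'E'
from h import *
import pickle
s,t=pickle.load(open("lk.pkl","rb"))
y=np.radians(3.68);ex=np.array([np.cos(y),np.sin(y)]);ey=np.array([-ex[1],ex[0]])
E
```

```text
t 14.15 [0.3917 0.2073 0.2052] yaw 3.76 tilt [-3.2e-03 -8.0e-04 -1.0e+00] F [0.1 0.2 0.5] M [-0.03  0.11  0.02] to go cm [11.25 -0.04] grip 0.0 0.5993480016844052
s [[345.4, 156.4], [306.5, 188.1], [293.9, 181.3], [333.2, 150.7]]
t [[157.1, 231.6], [225.8, 226.7], [226.8, 243.4], [157.9, 248.2]]
```

View pics/fin.png

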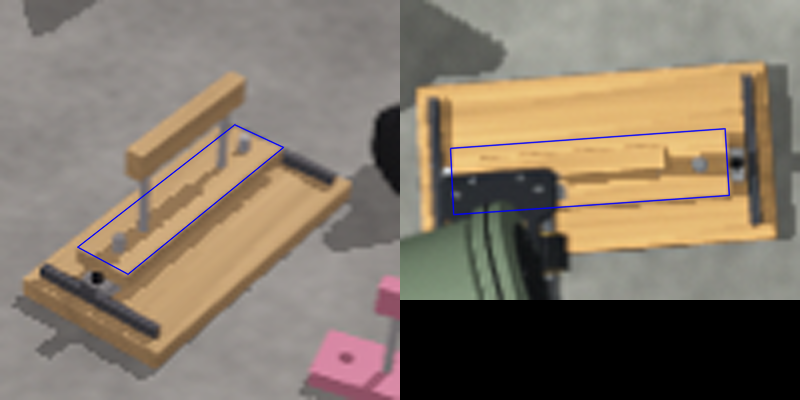

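The frame sits level on the bar. Both pins stand out of the rail (left crop (118,240) and (243,145)), and the seated outline matches. The gripper is clear, so I'm handing in.

```bash
python3 -c "
from rig import order
print(order.hand_in())"
```

```text
the job is handed in; nothing more can be done
None
```

The pine divider frame is back on the drying stand with both holes over the pins and the rail flat on the pin bar; I let go and handed the job in with about 14 s on the robot's clock, and the result of the judging was not shown.

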